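Secure two drying tubes in their carrier with hold-down bar and keeper rod

ROBOT

A 6-joint arm with a two-finger parallel gripper is mounted at the origin on a cart in front of the work surface, level with it; the furniture and walls round the work are solid. World frame = base frame: x ahead of the robot, y to its left, z up, the work surface at z = 0. Lengths are in m, angles in rad, forces in N, time in s.
With the tool pointing down it reaches from about 0.3 to 0.875 m from the base axis. Payload 6.4 kg.
Tool frame: the origin (TCP) lies on the centre line of the jaws, within the pads' length; the fingertips stand 25 mm ahead of it and the grasp point (between the pads) lies 6 mm ahead of it (ctrl.tip_reach is the distance from the TCP to the fingertips, in m); z points along the fingers, y is the line along which they close (so a half turn about z gives the same grasp; the last joint's range is limited). The gripper opens to 85 mm and grips with 20 to 120 N. Pads are 22 mm wide; open, the fingers measure 114 mm over their backs; the gripper's body (76 mm by 85 mm) begins 54 mm behind the grasp point. The pads swing forward as they close: fully open they stand 13 mm farther back than shut.
Start: joints at [-1.347, 0.181, 1.607, -0, 1.354, -0.206], TCP at [0.24, -0.523, 0.256] pointing down, gripper open.
Joint ranges: [-2.99, 2.99], [-0.89, 2.07], [0.3, 2.58], [-1.14, 4.28], [0, 2.63], [-3.12, 3.12]. Speed limits (rad/s): [2.57, 2.57, 3.01, 3.14, 3.14, 3.14].

INTERFACE

Orientations are given as a unit quaternion [w, x, y, z].
In Python, from bench import ctrl gives the robot as it stands.
- The arm moves only by the tool servo_tool, never from a script. Its argument "motion" is a list that holds one entry, the list of rows, each a list of 5 numbers: the shift along the tool's x, y, z in cm, then the turn about the tool's z in degrees, then the closure, from -1 (fully open) to 1 (shut). In form: [[[dx, dy, dz, twist, claw], ...]]. A call has 1 to 5 rows; each row is the pose to reach, as a shift and turn from the pose commanded when the call began, along the tool's axes at that moment; what a row does not reach only later rows make up. A row lasts 1/10 s, in which the tool goes at most 50 mm and 8.59 degrees, less where a joint would pass 70% of its speed; a pose out of reach is approached as far as the arm can. A call with a gripper value outside its range is refused whole. The fingers move at their own pace and stop on an object; the grip force is fixed at half the most. Time passes only in rows, so rows that repeat a pose let the fingers close. It gives the time, the measured TCP pose, the force, the opening and the grip force at its end, in the units of the state.
- ctrl.get_obs(): the state, without advancing time (a new reading comes with each control period).
- ctrl.camera(name): name is "side" or "top" or "wrist"; returns a dict with "pixels" (420x560x3 uint8, red, green, blue), "depth" (420x560 float32, m along the optical axis (not along the pixel's ray), 0 where there is no reading), "fx", "fy", "cx", "cy" (pixels), "R" (3x3) and "t" (3): a world point X has camera coordinates R X + t; the wrist camera has in their place "hand_eye" (4x4, takes a point from camera to tool coordinates, whose origin is the TCP and whose axes are the flange's). Camera axes: x right, y down, z forward; pixel columns grow to the right and rows downward; lengths in m; the calibration is good to about 2 mm. A picture is of the moment at which its call begins: read the wrist's pose just before it.
- ctrl.hand_in(): hands the job in; it is judged then, once.
The state is a dict: "time_s": time; "q": joint angles; "dq": joint speeds; "joint_efforts": joint torques, N m; "eef_pos": TCP position; "eef_rot": TCP orientation; "wrist_force": force on the tool from outside, world axes, zero at the start; "torque": the same for the moment, N m; "opening": opening from 0.0 (shut) to 1.0 (fully open); "grasp_force": force on a finger pad.
Only numpy, scipy, OpenCV 4.12 (cv2) and the standard library are available. Lean on these libraries where they do the work, as an engineer would, in place of code of your own. Each camera call takes 0.05 s, during which the arm holds its last target. There are 200 camera calls.

TASK

Secure the two drying tubes in their carrier: lay the aluminium hold-down bar across the tubes, its ends seated in the two black saddles, and let go of it; then thread the red-handled keeper rod over it from the right-hand side, through the near flared brass bushing and on through the far one, until the handle meets the near bushing. Finish still gripping the rod by its handle, holding it fully home so that a colleague can clip its far end, and leave everything else where it stands.

Things in the scene. Friction and masses are not known exactly. Their poses are not given: they have to be found in the camera images.
- carrier: heavy fixed aluminium carrier, base plate 150 (x) x 190 (y) x 10 mm; two clear drying tubes, 41 mm thick, 247 mm long, lie in it along x, tops 57 mm up. Origin: centre of the base's underside, z up, +y along the bushing axis from near (right) to far (left) cheek. Cheeks 40 mm wide (x), 102 mm tall, at y -80 to -68 and +68 to +80 mm, each with a brass bushing on one axis along y, 82 mm up, x = 0
- bushing_near (a point): centre of the mouth of the near (right-hand) bushing, where the rod enters; 82 mm above the worktop. Bore 16 mm, slightly faceted (14.8 mm clear); both bushings flare towards -y, the mouth widening to 23 mm over the 5 mm that stand proud of the cheek
- bushing_far (a point): centre of the exit of the far (left-hand) bushing, on the outer face of the far cheek, 165 mm from bushing_near along the carrier's +y; its flared mouth, on the inner side, is at y = +63 mm
- bar_seat (a point): where the bar's origin lies when seated: carrier's centre line, 58 mm above the worktop, bar along the carrier's y, either way round. The bar's ends rest in two black saddles just inside the cheeks (49 to 65 mm either side of here, floors 60 mm up), whose lips, 7 mm high, lean outward; pocket floor 32 mm wide (x), 122 mm end to end (y)
- hold_bar: loose aluminium hold-down bar lying flat on the worktop on the left, two cork pads downward: 114 mm long (own y), 25 mm wide (own x), 16 mm high with the pads, which stand 2 mm below the metal; about 110 g. Origin at the centre of its underside, at pad level; z up. When seated its top is 74 mm up, 2 mm under the rod
- keeper_rod: loose keeper rod lying flat on the right, tip towards the carrier: round steel shaft 12 mm thick, 186 mm long along own +x, last 12 mm tapered; behind it a flat red handle, own x -70 to 0, 28 mm wide (own y, parallel flat sides to grip), 12 mm thick. About 210 g, balances near the shoulder. Origin on the underside, below the shoulder, where shaft meets handle; the axis is 6 mm higher
- rod_tip (a point): point of the keeper rod's tip, on its axis, 186 mm ahead of rod_shoulder
- rod_shoulder (a point): on the rod's axis where the shaft meets the handle; the handle cannot enter the bushing and stops there
- rod_grip (a point): on the rod's axis, 40 mm behind rod_shoulder, in the handle: a good place to grip; fingers here stay clear of the cheek when the rod is home
- flow_meter: dark grey hand-held flow meter with a small screen, 138 x 62 x 36 mm, behind and to the right of the carrier; bystander, origin at the centre of its underside
- sample_jar_a: clear sample jar with a white cap, 48 mm across, 82 mm tall, behind the carrier; bystander, origin at the centre of its underside
- sample_jar_b: clear sample jar with a black cap, 42 mm across, 64 mm tall, behind the carrier; bystander, origin at the centre of its underside
- marker: white marker pen with a red cap, 135 mm long, 16 mm thick, behind the carrier; bystander, origin at the centre of its underside
- tweezers: steel tweezers, 122 mm long, 9 mm high, lying on the far left; bystander, origin at the centre of its underside
Not all that is in view belongs to the job. Leave any green look-alike of the hold_bar alone.

How it is judged:
On the way, in this order (a step that is already met when the one before it is completed fails the run):
1. the hold-down bar lies seated in both saddles, let go of, with the rod not yet in the near bushing (x of hold_bar in the frame of carrier between -0.005 and 0.005 m and y of hold_bar in the frame of carrier between -0.005 and 0.005 m and z of hold_bar in the frame of carrier between 0.055 and 0.061 m and angle between the y axis of hold_bar and the y axis of carrier, either way round below 0.1 rad and angle between hold_bar's own z axis and vertical below 0.05 rad and contact force between the fingers and hold_bar below 0.2 N and y of rod_tip in the frame of carrier below -0.085 m), for 0.2 s.
2. the rod's tip has come through the near bushing and is between the cheeks, on the bushing axis (x of rod_tip in the frame of carrier between -0.005 and 0.005 m and z of rod_tip in the frame of carrier between 0.077 and 0.087 m and y of rod_tip in the frame of carrier between -0.065 and 0.045 m and angle between the x axis of keeper_rod and the y axis of carrier, either way round below 0.1 rad), for 0.05 s.
At the end, for the whole second after the job is handed in: Bar let go, seated in both saddles (5 mm across and along, 3 mm in height, level); rod through both bushings on their axis (5 mm, 0.05 rad), handle within 8 mm of the near bushing, at rest, fingers still gripping the handle (over 3 N); bystanders within 3 cm of their places (x of hold_bar in the frame of carrier between -0.005 and 0.005 m and y of hold_bar in the frame of carrier between -0.005 and 0.005 m and z of hold_bar in the frame of carrier between 0.055 and 0.061 m and angle between the y axis of hold_bar and the y axis of carrier, either way round below 0.1 rad and angle between hold_bar's own z axis and vertical below 0.05 rad and contact force between the fingers and hold_bar below 0.2 N and x of rod_tip in the frame of carrier between -0.005 and 0.005 m and z of rod_tip in the frame of carrier between 0.077 and 0.087 m and x of rod_shoulder in the frame of carrier between -0.005 and 0.005 m and z of rod_shoulder in the frame of carrier between 0.077 and 0.087 m and y of rod_tip in the frame of carrier above 0.093 m and angle between the x axis of keeper_rod and the y axis of carrier, either way round below 0.05 rad and linear speed of keeper_rod below 0.02 m/s and contact force between the fingers and keeper_rod above 3 N and distance between the grasp point and rod_grip below 0.05 m); the arm keeps its last pose, push and grip.
It fails at once if the flow meter is pushed more than 3 cm from its place (distance of flow_meter from where it was at the start of the episode above 0.03 m).
It fails at once if the sample jar a is pushed more than 3 cm from its place (distance of sample_jar_a from where it was at the start of the episode above 0.03 m).
It fails at once if the sample jar b is pushed more than 3 cm from its place (distance of sample_jar_b from where it was at the start of the episode above 0.03 m).
It fails at once if the marker is pushed more than 3 cm from its place (distance of marker from where it was at the start of the episode above 0.03 m).
It fails at once if the tweezers is pushed more than 3 cm from its place (distance of tweezers from where it was at the start of the episode above 0.03 m).
It also fails if it takes over 64 s, if anything falls off the work surface, if the arm or the gripper's body presses on something with over 40 N, if the wrist force passes 120 N, or if a joint passes its speed limit or range.

## Working session

There is one attempt and no reset: what is moved stays moved. The work goes in short steps, Python scripts to look and compute and a tool call to move; the robot and the scene stay as the last step left them, time stands still between calls to the robot, and variables do not carry over. Pictures are saved under pics/ and viewed, at most 10 in all, crops included, and the job is handed in when it is done.

Besides the shell and the picture viewer there is one more tool, called after "Emit:" in YAML: its name, and indented under it one key for each argument. servo_tool: Moves the arm, as the interface text tells. Its arguments: {"type":"object","properties":{"motion":{"type":"array"}},"required":["motion"]}

```bash
ls; mkdir -p pics; cat > h.py <<'E'
import numpy as np, cv2
from scipy.spatial.transform import Rotation as Ro
from bench import ctrl
def cam(n):
    o=ctrl.get_obs(); c=ctrl.camera(n)
    if 'hand_eye' in c:
        q=o['eef_rot']; T=np.eye(4); T[:3,:3]=Ro.from_quat([q[1],q[2],q[3],q[0]]).as_matrix(); T[:3,3]=o['eef_pos']
        M=np.linalg.inv(T@np.array(c['hand_eye'])); c['R']=M[:3,:3]; c['t']=M[:3,3]
    c['R']=np.array(c['R']); c['t']=np.array(c['t']); return c
def cloud(c):
    v,u=np.indices(c['depth'].shape); d=c['depth']
    P=np.stack([(u-c['cx'])/c['fx']*d,(v-c['cy'])/c['fy']*d,d],-1)
    W=(P-c['t'])@c['R']; W[d==0]=np.nan; return W
def plane(c,u,v,z):
    r=c['R'].T@np.array([(u-c['cx'])/c['fx'],(v-c['cy'])/c['fy'],1]); o=-c['R'].T@c['t']
    return o+r*(z-o[2])/r[2]
def proj(c,X):
    p=c['R']@np.array(X)+c['t']; return p[0]/p[2]*c['fx']+c['cx'],p[1]/p[2]*c['fy']+c['cy']
def save(c,n): cv2.imwrite('pics/'+n,c['pixels'][:,:,::-1])
E
python3 - <<'E'
from h import *
a=cam('side');b=cam('top')
save(a,'side0.png');save(b,'top0.png')
np.savez('top0.npz',**b);np.savez('side0.npz',**a)
for c in(a,b):print(c['fx'],c['cx'],(-c['R'].T@c['t']).round(3),c['R'].round(2).tolist())
E
```

```text
pics
505.70142116431515 286.2201319503987 [-1.314  0.396  0.928] [[-0.09, -1.0, 0.02], [-0.4, 0.02, -0.92], [0.91, -0.09, -0.4]]
409.11033565032494 280.8502030334619 [0.387 0.202 1.42 ] [[0.0, -1.0, 0.01], [-0.99, -0.01, -0.16], [0.16, -0.01, -0.99]]
```

View pics/top0.png

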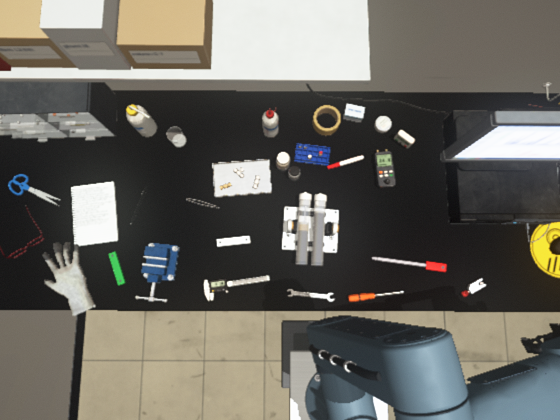

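View pics/side0.png

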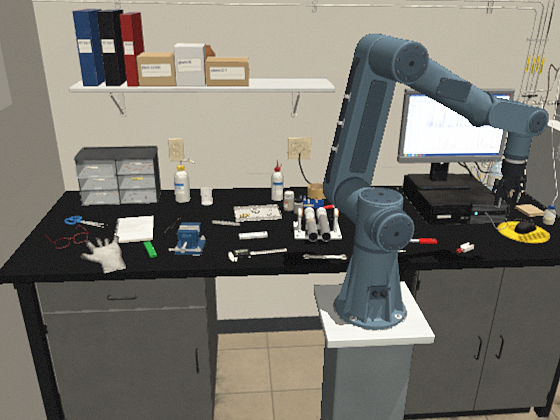

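The top view shows the bar at about (233,241), the carrier at about (310,230), and the rod from its tip at (373,260) to the handle at (437,267). The tweezers are at (203,202). The side view shows the same layout, with the arm hiding part of the right side. Next I measure coarsely from the top camera.

```bash
python3 - <<'E'
from h import *
c=dict(np.load('top0.npz')); im=c['pixels']; W=cloud(c)
hsv=cv2.cvtColor(im,cv2.COLOR_RGB2HSV)
def roi(m,x0,x1,y0,y1):
    k=np.zeros_like(m); k[y0:y1,x0:x1]=m[y0:y1,x0:x1]; return k
def rect(m,z):
    v,u=np.nonzero(m); P=np.array([plane(c,a,b,z)[:2]for a,b in zip(u,v)])
    r=cv2.minAreaRect((P*1000).astype(np.float32)); return [np.round(x,1) for x in r],len(u),cv2.boxPoints(r).round().tolist(),np.nanmedian(W[m>0],0).round(4)
br=(hsv[...,2]>90).astype(np.uint8)
print('bar',rect(roi(br,213,253,230,252),.016))
red=((hsv[...,1]>150)&(hsv[...,2]>80)&((hsv[...,0]<8)|(hsv[...,0]>172))).astype(np.uint8)
print('handle',rect(roi(red,420,450,255,275),.012))
sh=roi(br,368,424,252,270)&(1-red)
print('shaft',rect(sh,.006))
car=roi(br,278,345,185,270)
print('car',rect(roi(((hsv[...,2]>150)).astype(np.uint8),278,345,203,258),.01))
# high points
for z0,z1 in((.006,.014),(.09,.11)):
    m=roi(((W[...,2]>z0)&(W[...,2]<z1)&(br>0)).astype(np.uint8),275,345,185,270); print(z0,rect(m,(z0+z1)/2))
big=cv2.resize(im[180:285,195:455],None,fx=3,fy=3,interpolation=cv2.INTER_CUBIC)
cv2.imwrite('pics/crop0.png',big[:,:,::-1])
E
```

```text
bar ([array([514.5, 356.9]), array([ 30. , 117.9]), np.float64(7.2)], 299, [[492.0, 413.0], [507.0, 297.0], [537.0, 300.0], [522.0, 417.0]], array([0.5135, 0.3571, 0.0154]))
handle ([array([ 430.6, -337.4]), array([72.3, 31.4]), np.float64(82.7)], 186, [[410.0, -371.0], [442.0, -375.0], [451.0, -304.0], [420.0, -300.0]], array([ 0.4313, -0.3374,  0.0111]))
shaft ([array([ 447.6, -209. ]), array([176.9,  13.6]), np.float64(82.5)], 207, [[429.0, -296.0], [443.0, -298.0], [466.0, -122.0], [452.0, -120.0]], array([ 0.4478, -0.2098,  0.0102]))
car ([array([554.2,  90.8]), array([188.4, 195.8]), np.float64(0.2)], 2207, [[460.0, 188.0], [460.0, -7.0], [649.0, -7.0], [648.0, 189.0]], array([0.5507, 0.0952, 0.0472]))
0.006 ([array([553. ,  93.6]), array([190.2, 159.2]), np.float64(86.5)], 747, [[468.0, 3.0], [627.0, -6.0], [638.0, 184.0], [479.0, 193.0]], array([0.5454, 0.0954, 0.0103]))
0.09 ([array([557.3,  91.5]), array([162.4,  33.6]), np.float64(86.6)], 100, [[536.0, 11.0], [569.0, 9.0], [579.0, 172.0], [545.0, 174.0]], array([0.5578, 0.1568, 0.0984]))
```

View pics/crop0.png

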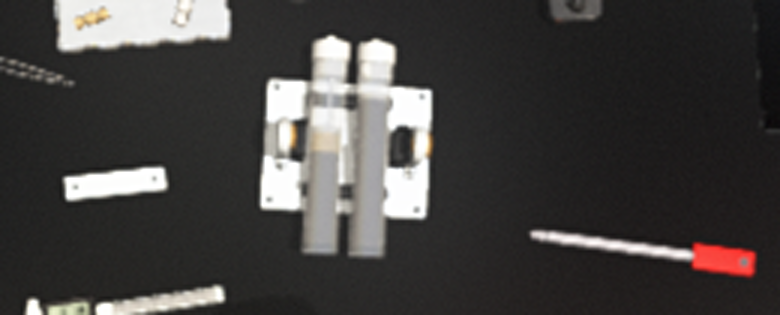

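The crop shows the bar (centre about (115,183)), the carrier with its brass bushings at (290,135) and (428,143), and the rod with its red handle at (723,259). I now work out the tool axes and the first shifts.

```bash
cat >> h.py <<'E'
def goto(x,y,z,yaw=None):
    """print shift in tool axes (cm) and twist (deg) so that tool y lies along world heading yaw(deg, mod 180)"""
    o=ctrl.get_obs(); q=o['eef_rot']; R=Ro.from_quat([q[1],q[2],q[3],q[0]]).as_matrix()
    d=R.T@(np.array([x,y,z])-o['eef_pos'])*100
    tw=None
    if yaw is not None:
        cur=np.degrees(np.arctan2(R[1,1],R[0,1])); tw=-(yaw-cur); tw=(tw+90)%180-90
    print('t',o['time_s'],'pos',np.round(o['eef_pos'],4),'shift',d.round(2),'twist',tw,'q6',round(o['q'][5],3),'F',np.round(o['wrist_force'],1))
E
python3 - <<'E'
from h import *
o=ctrl.get_obs();q=o['eef_rot'];print(Ro.from_quat([q[1],q[2],q[3],q[0]]).as_matrix().round(3),ctrl.tip_reach,o['opening'])
goto(.43,-.30,.25,-7.3)
c=cam('wrist');print(c['fx'],np.array(c['hand_eye']).round(3).tolist())
E
```

```text
[[ 0.909  0.417 -0.   ]
 [ 0.417 -0.909  0.002]
 [ 0.    -0.002 -1.   ]] 0.025 1.000646783926173
t 0.1 pos [ 0.2395 -0.5222  0.2555] shift [ 26.58 -12.26   0.57] twist -58.072218161122365 q6 -0.206 F [-0.  -0.6  0.1]
369.48066753633594 [[-0.001, -0.946, -0.325, 0.084], [1.0, -0.001, 0.001, 0.001], [-0.001, -0.325, 0.946, -0.119], [0.0, 0.0, 0.0, 1.0]]
```

Emit:
servo_tool:
  motion:
    - [[4.5,-2.05,0.1,-8,-1],[9,-4.1,0.2,-16,-1],[13.5,-6.2,0.3,-24,-1],[18,-8.3,0.4,-32,-1],[22,-10.2,0.5,-40,-1]]

```text
time_s: 0.65
eef_pos: [0.3981, -0.3363, 0.2511]
eef_rot: [-0.0, 0.844, 0.537, 0.0]
wrist_force: [1.0, -1.1, -0.7]
opening: 0.998
grasp_force: 0.0
```

```bash
python3 -c "
from h import *
goto(.43,-.27,.25,-7.3)"
```

```text
t 0.65 pos [ 0.3981 -0.3363  0.2511] shift [7.35 0.09 0.11] twist -17.731173539249184 q6 -0.493 F [ 1.  -1.1 -0.7]
```

Emit:
servo_tool:
  motion:
    - [[3.7,0,0,-8,-1],[7.3,0,0,-16,-1],[7.3,0,0,-18,-1],[7.3,0,0,-18,-1]]

```text
time_s: 1.05
eef_pos: [0.4288, -0.2712, 0.2511]
eef_rot: [-0.0, 0.75, 0.661, -0.0]
wrist_force: [0.8, -0.2, -0.4]
opening: 0.999
grasp_force: 0.0
```

```bash
cat >> h.py <<'E'
def masks(im):
    hsv=cv2.cvtColor(im,cv2.COLOR_RGB2HSV); s,v,h=hsv[...,1],hsv[...,2],hsv[...,0]
    return ((s>140)&(v>70)&((h<8)|(h>172))).astype(np.uint8),(v>90).astype(np.uint8)
def rectw(c,m,z):
    v,u=np.nonzero(m); P=np.array([plane(c,a,b,z)[:2]for a,b in zip(u,v)])
    r=cv2.minAreaRect((P*1000).astype(np.float32)); return np.round(r[0],1),np.round(r[1],1),round(r[2],2)
def largest(m):
    n,l,s,_=cv2.connectedComponentsWithStats(m); k=1+np.argmax(s[1:,4]); return (l==k).astype(np.uint8)
E
python3 - <<'E'
from h import *
c=cam('wrist'); np.savez('w1.npz',**c); save(c,'w1.png')
red,br=masks(c['pixels']);m=largest(red);W=cloud(c)
print('handle',rectw(c,m,.012),np.nanmedian(W[m>0],0))
goto(.43,-.27,.25,-7.3)
E
```

```text
handle (array([ 432.4, -338.9]), array([74.7, 28. ]), 82.64) [ 0.43247573 -0.33692452  0.01325479]
t 1.1 pos [ 0.4285 -0.272   0.2512] shift [0.22 0.13 0.12] twist -0.07625056521793283 q6 -0.671 F [-0.4 -0.8  0.6]
```

View pics/w1.png

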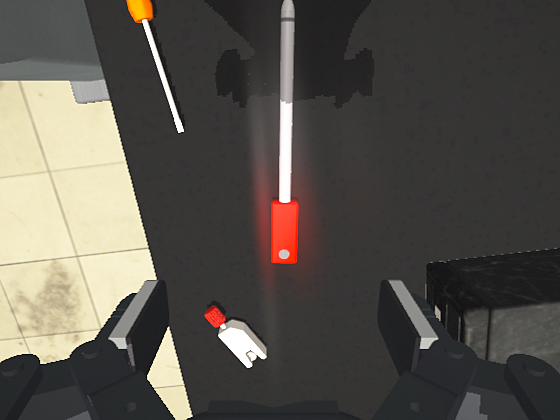

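The wrist view shows the rod centred: handle from (284,202) to (284,263), tip at (288,5). I move on over the carrier.

Emit:
servo_tool:
  motion:
    - [[4.1,0.7,0,0,-1],[8.2,1.4,0,0,-1],[12.3,2.1,0,0,-1],[16.4,2.9,0,0,-1],[20.5,3.6,0,0,-1]]

```text
time_s: 1.6
eef_pos: [0.4907, -0.0733, 0.2513]
eef_rot: [0.0, 0.752, 0.659, -0.0]
wrist_force: [1.0, -0.6, 0.0]
opening: 0.998
grasp_force: 0.0
```

Emit:
servo_tool:
  motion:
    - [[4.1,0.7,0,-2,-1],[8.2,1.4,0,-4,-1],[12.3,2.1,0,-4,-1],[16.4,2.9,0,-4,-1],[20.5,3.6,0,-4,-1]]

```text
time_s: 2.1
eef_pos: [0.5532, 0.1256, 0.2512]
eef_rot: [0.0, 0.729, 0.685, -0.0]
wrist_force: [0.5, -0.3, 0.1]
opening: 0.999
grasp_force: 0.0
```

Emit:
servo_tool:
  motion:
    - [[0,0,0,0,-1],[0,0,0,0,-1]]

```text
time_s: 2.3
eef_pos: [0.5525, 0.1249, 0.2508]
eef_rot: [-0.0, 0.728, 0.686, -0.0]
wrist_force: [-1.1, -0.3, -0.1]
opening: 1.005
grasp_force: 0.0
```

```bash
python3 - <<'E'
from h import *
c=cam('wrist'); np.savez('w2.npz',**c); save(c,'w2.png')
goto(.51,.42,.25,7.3)
W=cloud(c);br=masks(c['pixels'])[1]
for z0,z1 in((.006,.014),(.097,.107),(.06,.072)):
    m=((W[...,2]>z0)&(W[...,2]<z1)&(abs(W[...,0]-.553)<.12)&(abs(W[...,1]-.093)<.11)).astype(np.uint8)
    print(z0,rectw(c,m,(z0+z1)/2),m.sum(),np.nanmedian(W[m>0],0))
E
```

```text
t 2.35 pos [0.5524 0.1242 0.2508] shift [29.28 -6.01  0.07] twist -10.744216206604534 q6 0.072 F [-0.7 -0.2 -0.1]
0.006 (array([557.9,  88.2]), array([189.9, 149.3]), 86.39) 9087 [0.55927568 0.14734022 0.01132417]
0.097 (array([558.4,  87.3]), array([162.7,  29.1]), 86.47) 1143 [0.55885147 0.15757863 0.10125043]
0.06 (array([565.1,  87.5]), array([153.5, 211. ]), 59.6) 2000 [0.55725345 0.03692823 0.06324514]
```

View pics/w2.png

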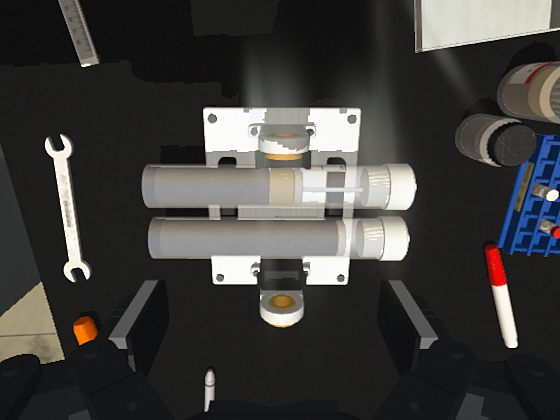

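The wrist view shows the carrier: cheeks near (283,143) and (281,305), base plate corners at (205,108) and (360,108), tubes across. Bar next.

Emit:
servo_tool:
  motion:
    - [[4.2,-0.9,0,-3,-1],[8.4,-1.7,0,-6,-1],[12.6,-2.6,0,-9,-1],[16.7,-3.4,0,-10.7,-1],[20.9,-4.3,0,-10.7,-1]]

```text
time_s: 2.85
eef_pos: [0.5223, 0.3356, 0.2514]
eef_rot: [0.0, 0.662, 0.75, -0.0]
wrist_force: [-0.1, -0.3, 0.1]
opening: 1.002
grasp_force: 0.0
```

```bash
python3 - <<'E'
from h import *
goto(.51,.42,.25,7.3)
E
```

```text
t 2.85 pos [0.5223 0.3356 0.2514] shift [ 8.53 -0.17  0.14] twist -0.14328753169448305 q6 0.256 F [-0.1 -0.3  0.1]
```

Emit:
servo_tool:
  motion:
    - [[3,0,2,0,-1],[4,0,5,0,-1],[4,0,8,0,-1],[4,0,8,0,-1],[4,0,8,0,-1]]

```text
time_s: 3.35
eef_pos: [0.5172, 0.3743, 0.1714]
eef_rot: [-0.0, 0.661, 0.75, -0.001]
wrist_force: [-0.5, -0.1, -0.5]
opening: 1.002
grasp_force: 0.0
```

```bash
python3 - <<'E'
from h import *
c=cam('wrist'); np.savez('w3.npz',**c); save(c,'w3.png')
red,br=masks(c['pixels']);W=cloud(c)
for z in((.010,.020),):
    m=largest(((W[...,2]>z[0])&(W[...,2]<z[1])&(abs(W[...,0]-.514)<.05)&(abs(W[...,1]-.357)<.08)).astype(np.uint8))
    r=rectw(c,m,.016);print('bar depth',r,np.nanmedian(W[m>0],0))
m2=largest(br*((abs(W[...,0]-.514)<.05)&(abs(W[...,1]-.357)<.08)).astype(np.uint8));print('bar bright',rectw(c,m2,.016),m2.sum())
x,y=r[0]/1000
goto(x,y,.03,r[2]-90 if r[2]>45 else r[2])
E
```

```text
bar depth (array([516.2, 354.7]), array([ 24.8, 114.6]), 6.15) [0.51545013 0.35992865 0.01725068]
bar bright (array([516.4, 355.1]), array([ 25.2, 115.3]), 6.15) 4382
t 3.4 pos [0.5181 0.3748 0.1728] shift [-1.98 -0.46 14.28] twist 1.0483713591165014 q6 0.316 F [-0.5 -0.7  0.3]
```

View pics/w3.png

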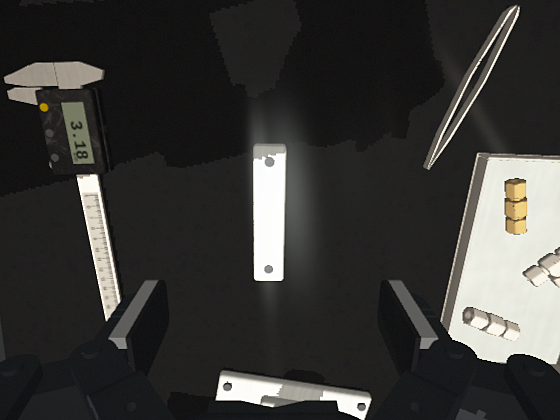

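The wrist view shows the bar at (268,212) between the fingers. The calipers and tray are well clear, and the tweezers are at (470,90). I descend and grip.

Emit:
servo_tool:
  motion:
    - [[-1,-0.2,4,1,-1],[-2,-0.45,8.5,1,-1],[-2,-0.45,12,1,-0.4],[-2,-0.45,13.5,1,-0.3],[-2,-0.45,14.4,1,-0.2]]

```text
time_s: 3.9
eef_pos: [0.5158, 0.3553, 0.0278]
eef_rot: [0.0, 0.667, 0.745, 0.0]
wrist_force: [-0.5, -0.6, -0.4]
opening: 0.598
grasp_force: 0.0
```

Emit:
servo_tool:
  motion:
    - [[0,0,0,0,0],[0,0,0,0,1],[0,0,0,0,1],[0,0,0,0,1],[0,0,0,0,1]]

```text
time_s: 4.4
eef_pos: [0.5166, 0.3564, 0.0299]
eef_rot: [0.001, 0.667, 0.745, 0.002]
wrist_force: [-0.4, 0.1, 7.2]
opening: 0.274
grasp_force: 61.3
```

Emit:
servo_tool:
  motion:
    - [[0,0,0,0,1],[0,0,0,0,1]]

```text
time_s: 4.6
eef_pos: [0.5166, 0.3564, 0.0299]
eef_rot: [0.001, 0.667, 0.745, 0.002]
wrist_force: [-0.1, 0.0, 7.2]
opening: 0.271
grasp_force: 61.3
```

Emit:
servo_tool:
  motion:
    - [[0,0,-4,0,1],[0,0,-8,0,1],[0,0,-12,0,1],[0,0,-15,0,1],[0,0,-15,0,1]]

```text
time_s: 5.1
eef_pos: [0.5179, 0.3571, 0.1842]
eef_rot: [0.002, 0.667, 0.745, 0.005]
wrist_force: [2.0, -0.4, 0.1]
opening: 0.27
grasp_force: 60.5
```

```bash
python3 - <<'E'
from h import *
goto(.558,.088,.18,-3.55)
E
```

```text
t 5.1 pos [0.5179 0.3571 0.1842] shift [-27.19   1.01   0.34] twist 9.899601369734768 q6 0.304 F [ 2.  -0.4  0.1]
```

Emit:
servo_tool:
  motion:
    - [[-4,0.1,0,3,1],[-8,0.3,0,6,1],[-12,0.4,0,9,1],[-16,0.6,0,9.9,1],[-20,0.7,0,9.9,1]]

```text
time_s: 5.6
eef_pos: [0.5433, 0.156, 0.1766]
eef_rot: [-0.0, 0.729, 0.685, -0.0]
wrist_force: [0.7, 0.5, -1.1]
opening: 0.272
grasp_force: 60.4
```

```bash
python3 - <<'E'
from h import *
goto(.558,.088,.18,-3.55)
E
```

```text
t 5.6 pos [0.5433 0.156  0.1766] shift [-6.69  1.89 -0.34] twist -0.029795721996890734 q6 0.132 F [ 0.7  0.5 -1.1]
```

Emit:
servo_tool:
  motion:
    - [[-3.5,1,0,0,1],[-6.7,1.9,-0.3,0,1],[-6.7,1.9,-0.3,0,1],[-6.7,1.9,-0.3,0,1],[-6.7,1.9,-0.3,0,1]]

```text
time_s: 6.1
eef_pos: [0.5579, 0.0902, 0.1797]
eef_rot: [-0.001, 0.729, 0.685, -0.0]
wrist_force: [-0.6, 0.1, -1.0]
opening: 0.27
grasp_force: 60.4
```

```bash
python3 - <<'E'
from h import *
c=cam('wrist'); np.savez('w4.npz',**c); save(c,'w4.png')
W=cloud(c)
for z0,z1 in((.006,.014),(.097,.107),(.13,.18)):
    m=((W[...,2]>z0)&(W[...,2]<z1)&(abs(W[...,0]-.558)<.1)&(abs(W[...,1]-.088)<.11)).astype(np.uint8)
    print(z0,rectw(c,m,(z0+z1)/2),m.sum(),np.nanmedian(W[m>0],0))
goto(.558,.088,.18,-3.55)
E
```

```text
0.006 (array([558.1,  88.3]), array([189.3, 149.1]), 86.37) 12600 [0.56480649 0.15516936 0.01120887]
0.097 (array([562.6, 159.8]), array([15.9, 28.7]), 86.43) 1325 [0.56290861 0.16185532 0.101352  ]
0.13 (array([557. ,  82.4]), array([ 58.5, 125.7]), 12.27) 16572 [0.55847763 0.09916882 0.16704924]
t 6.15 pos [0.558  0.0905 0.1798] shift [-0.25  0.02 -0.02] twist 0.04766584414250019 q6 0.012 F [-0.8 -0.1 -0.6]
```

View pics/w4.png

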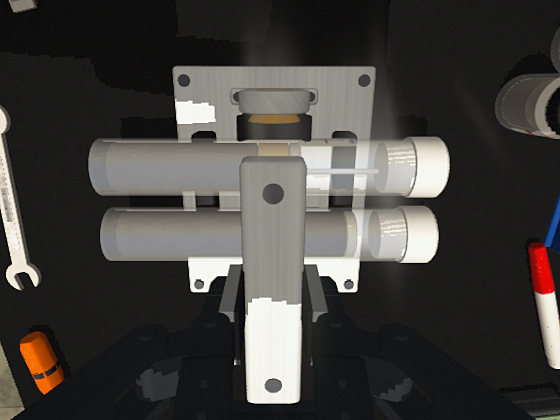

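The view shows the bar in hand spanning rows 155–402 at columns 242–306, with the carrier base behind it and the far cheek at (275,100). I compute the bar's in-hand pose.

```bash
python3 - <<'E'
from h import *
c=dict(np.load('w4.npz'));W=cloud(c);im=c['pixels']
k=np.zeros(im.shape[:2],bool);k[156:400,244:304]=1
A=W[k];zm=np.nanmedian(A[:,2]);g=A[abs(A[:,2]-zm)<.004]
co=np.linalg.lstsq(np.c_[g[:,:2]-g[:,:2].mean(0),np.ones(len(g))],g[:,2],rcond=None)[0];print('slopes',co)
z=co[2]
m=np.zeros(im.shape[:2],np.uint8);m[145:410,225:320]=(abs(W[...,2]-z)<.004)[145:410,225:320]
# exact corners via edges
print(rectw(c,largest(m),z),m.sum(),'top z',z)
E
```

```text
slopes [-0.00758826 -0.00220846  0.16699585]
(array([557.8,  89.4]), array([113.7,  37.9]), 86.53) 14913 top z 0.16699585404524592
```

Emit:
servo_tool:
  motion:
    - [[-0.1,0,2.5,0,1],[-0.1,0,5,0,1],[-0.1,0,7.2,0,1],[-0.1,0,8.2,0,1],[-0.1,0,8.6,0,1]]

```text
time_s: 6.65
eef_pos: [0.5575, 0.0893, 0.0931]
eef_rot: [-0.001, 0.728, 0.685, -0.001]
wrist_force: [0.5, -0.2, -1.0]
opening: 0.27
grasp_force: 60.5
```

Emit:
servo_tool:
  motion:
    - [[0,0,0.2,0,1],[0,0,0.4,0,1],[0,0,0.5,0,1],[0,0,0.5,0,1]]

```text
time_s: 7.05
eef_pos: [0.5589, 0.0883, 0.0899]
eef_rot: [0.0, 0.729, 0.685, 0.0]
wrist_force: [-1.4, -0.2, -0.9]
opening: 0.271
grasp_force: 60.5
```

Emit:
servo_tool:
  motion:
    - [[0,0,0.1,0,1],[0,0,0.2,0,1],[0,0,0.2,0,1],[0,0,0.2,0,1]]

```text
time_s: 7.45
eef_pos: [0.5588, 0.0883, 0.0879]
eef_rot: [0.0, 0.729, 0.685, 0.0]
wrist_force: [-1.9, 0.2, 5.0]
opening: 0.273
grasp_force: 61.1
```

```bash
python3 - <<'E'
from h import *
c=cam('wrist'); np.savez('w5.npz',**c); save(c,'w5.png')
W=cloud(c)
for z0,z1 in((.006,.014),):
    m=((W[...,2]>z0)&(W[...,2]<z1)&(abs(W[...,0]-.558)<.1)&(abs(W[...,1]-.088)<.11)).astype(np.uint8)
    print(z0,rectw(c,m,(z0+z1)/2),m.sum())
k=np.zeros(W.shape[:2],bool);k[156:400,244:304]=1
A=W[k];zm=np.nanmedian(A[:,2]);m=np.zeros(k.shape,np.uint8);m[145:410,225:320]=(abs(W[...,2]-zm)<.004)[145:410,225:320]
print(rectw(c,largest(m),zm),zm)
m[:]=0;k=(W[...,2]>.097)&(W[...,2]<.107)&(abs(W[...,0]-.558)<.03)&(abs(W[...,1]-.16)<.02);print('cheek',rectw(c,k,.102))
goto(.558,.088,.088,-3.6)
E
```

```text
0.006 (array([560.7, 127. ]), array([111.8, 148.7]), 86.39) 21761
(array([558.7,  87.3]), array([113.3,  37.9]), 86.38) 0.07523783709338966
cheek (array([563.1, 160.3]), array([16. , 28.7]), 86.39)
t 7.5 pos [0.5588 0.0883 0.0879] shift [-0.04 -0.08 -0.01] twist 0.024475527745295267 q6 0.009 F [-2.   0.7  5.4]
```

View pics/w5.png

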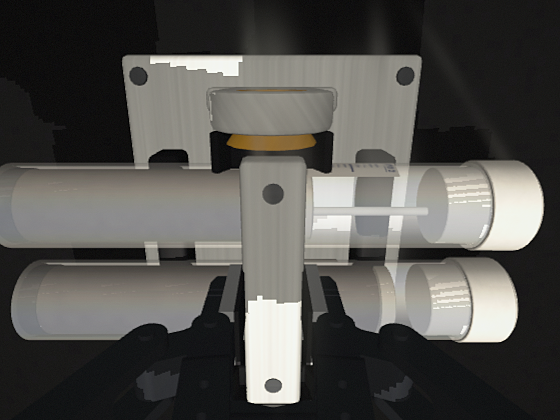

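The bar is down in the saddles: its top reads 74–75 mm, it is centred within 1 mm, and contact force is 5 N. I release and lift straight up.

Emit:
servo_tool:
  motion:
    - [[0,0,-0.1,0,0.3],[0,0,-0.1,0,0.1],[0,0,-0.1,0,0],[0,0,-0.1,0,0],[0,0,-0.1,0,0]]

```text
time_s: 8.0
eef_pos: [0.5584, 0.0884, 0.0881]
eef_rot: [-0.0, 0.729, 0.685, -0.0]
wrist_force: [0.1, -0.0, 0.2]
opening: 0.498
grasp_force: 0.0
```

Emit:
servo_tool:
  motion:
    - [[0,0,-2,0,0],[0,0,-4.5,0,0],[0,0,-8,0,-0.2],[0,0,-12,0,-0.2],[0,0,-14,0,-0.2]]

```text
time_s: 8.5
eef_pos: [0.5599, 0.0883, 0.2321]
eef_rot: [0.002, 0.729, 0.685, 0.002]
wrist_force: [1.0, -0.6, 0.1]
opening: 0.601
grasp_force: 0.0
```

```bash
python3 - <<'E'
from h import *
c=cam('wrist'); np.savez('w6.npz',**c); W=cloud(c)
def r(z0,z1,hx,hy):
    m=((W[...,2]>z0)&(W[...,2]<z1)&(abs(W[...,0]-.558)<hx)&(abs(W[...,1]-.088)<hy)).astype(np.uint8);return rectw(c,m,(z0+z1)/2),m.sum()
print('base',r(.006,.014,.1,.11));print('cheeks',r(.097,.107,.03,.09));print('bar',r(.072,.078,.03,.064))
goto(.432,-.25,.2,-7.4)
E
```

```text
base ((array([558. ,  88.1]), array([189.4, 149.3]), 86.35), np.uint64(10713))
cheeks ((array([558.1,  87.1]), array([161.3,  29. ]), 86.52), np.uint64(1431))
bar ((array([558.5,  86.5]), array([113. ,  24.8]), 86.45), np.uint64(4435))
t 8.55 pos [0.5612 0.0883 0.2348] shift [-34.57 -10.83   3.38] twist 3.8380027633245533 q6 0.009 F [2.3 0.3 1.7]
```

Emit:
servo_tool:
  motion:
    - [[-4,-1.2,0,1,-0.2],[-8,-2.4,0,2,-0.2],[-12,-3.7,0,3,-0.2],[-16,-5,0,3.8,-0.2],[-20,-6.2,0,3.8,-0.2]]

```text
time_s: 9.05
eef_pos: [0.4831, -0.1085, 0.2277]
eef_rot: [-0.0, 0.751, 0.66, -0.0]
wrist_force: [1.1, 0.2, -0.8]
opening: 0.599
grasp_force: 0.0
```

```bash
python3 - <<'E'
from h import *
goto(.424,-.31,.15,-7.4)
E
```

```text
t 9.05 pos [ 0.4831 -0.1085  0.2277] shift [-20.74  -3.27   7.77] twist 0.023691478667231536 q6 -0.332 F [ 1.1  0.2 -0.8]
```

Emit:
servo_tool:
  motion:
    - [[-4.5,-0.7,1,0,-0.2],[-9,-1.4,3,0,-0.2],[-13.5,-2.1,5,0,-0.2],[-18,-2.8,7.8,0,-0.2],[-20.7,-3.3,7.8,0,-0.2]]

```text
time_s: 9.55
eef_pos: [0.4221, -0.3091, 0.1464]
eef_rot: [-0.003, 0.752, 0.66, -0.0]
wrist_force: [0.1, 0.3, -0.6]
opening: 0.6
grasp_force: 0.0
```

Emit:
servo_tool:
  motion:
    - [[0,0,0,0,-0.2],[0,0,0,0,-0.2]]

```text
time_s: 9.75
eef_pos: [0.4244, -0.3085, 0.1496]
eef_rot: [-0.001, 0.752, 0.659, 0.0]
wrist_force: [-0.3, 0.2, -0.5]
opening: 0.606
grasp_force: 0.0
```

```bash
python3 - <<'E'
from h import *
c=cam('wrist'); np.savez('w7.npz',**c); save(c,'w7.png')
red,br=masks(c['pixels']);m=largest(red);W=cloud(c)
top=m*((W[...,2]>.009)).astype(np.uint8)
r=rectw(c,top,.012);print('handle',r,rectw(c,m,.012),np.nanmedian(W[m>0],0))
v,u=np.nonzero(m);print(u.min(),u.max(),v.min(),v.max())
# shaft: edge mid line
sh=[]
for row in range(5,v.min()-6,6):
    w=[k for k in np.nonzero((W[row,:,2]>.007)&(W[row,:,2]<.02))[0] if 240<k<330]
    if len(w)>5: sh.append(plane(c,np.mean(w),row,.008)[:2])
sh=np.array(sh);p=np.polyfit(sh[:,1],sh[:,0],1);print('shaft',len(sh),np.degrees(np.arctan2(1,p[0])),[np.polyval(p,y) for y in(-.2,-.3,-.34)],sh[[0,-1]])
goto(r[0][0]/1000,r[0][1]/1000,.026,r[2]-90)
E
```

```text
handle (array([ 431.9, -340.5]), array([70. , 27.2]), 82.34) (array([ 428.2, -338.2]), array([74.6, 36.6]), 84.21) [ 0.42929241 -0.33627176  0.01292911]
258 307 189 280
shaft 30 82.43660475827379 [np.float64(0.45032699989682456), np.float64(0.43704917037201574), np.float64(0.4317380385620922)] [[ 0.45255211 -0.18352303]
 [ 0.43782384 -0.29502857]]
t 9.8 pos [ 0.4248 -0.3078  0.15  ] shift [-3.16  1.13 12.39] twist 0.2654375232290107 q6 -0.725 F [ 0.5  0.6 -0.1]
```

View pics/w7.png

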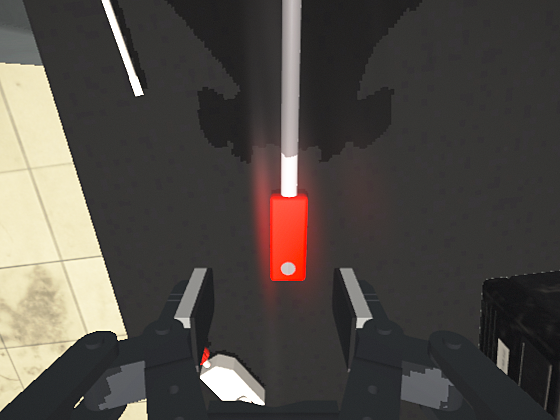

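The wrist view shows the handle at (288,235), with the shaft running up from (289,195) and the fingers straddling below it. I descend and grip.

Emit:
servo_tool:
  motion:
    - [[-1.6,0.6,3,0.3,-0.2],[-3.2,1.1,6.5,0.3,-0.2],[-3.2,1.1,10,0.3,-0.2],[-3.2,1.1,11.8,0.3,-0.2],[-3.2,1.1,12.2,0.3,-0.2]]

```text
time_s: 10.3
eef_pos: [0.4311, -0.3387, 0.026]
eef_rot: [-0.002, 0.752, 0.659, 0.0]
wrist_force: [0.3, 0.1, 0.4]
opening: 0.597
grasp_force: 0.0
```

Emit:
servo_tool:
  motion:
    - [[0,0,0,0,0],[0,0,0.1,0,1],[0,0,0.1,0,1],[0,0,0.1,0,1],[0,0,0.1,0,1]]

```text
time_s: 10.8
eef_pos: [0.4328, -0.3422, 0.0291]
eef_rot: [0.002, 0.753, 0.658, 0.0]
wrist_force: [-0.0, 3.2, 6.7]
opening: 0.31
grasp_force: 60.0
```

```bash
python3 -c "
from h import *
goto(.432,-.3405,.125,-7.6)"
```

```text
t 10.8 pos [ 0.4328 -0.3422  0.0291] shift [ 0.14 -0.08 -9.59] twist -0.06310703976393484 q6 -0.751 F [-0.   3.2  6.7]
```

Emit:
servo_tool:
  motion:
    - [[0,0,-1,0,1],[0,0,-3,0,1],[0,0,-5,0,1],[0,0,-7,0,1],[0,0,-7.9,0,1]]

```text
time_s: 11.3
eef_pos: [0.4324, -0.3426, 0.1089]
eef_rot: [0.002, 0.753, 0.658, -0.0]
wrist_force: [0.2, -0.8, -0.7]
opening: 0.305
grasp_force: 59.3
```

```bash
python3 -c "
from h import *
goto(.5363,-.2585,.106,-3.6)"
```

```text
t 11.3 pos [ 0.4324 -0.3426  0.1089] shift [9.72 9.18 0.29] twist -4.073829349054861 q6 -0.751 F [ 0.2 -0.8 -0.7]
```

Emit:
servo_tool:
  motion:
    - [[2.5,2.3,0,-1,1],[5,4.6,0,-2,1],[7.5,6.9,0.1,-3,1],[9.7,9.2,0.2,-4.1,1],[9.7,9.2,0.2,-4.1,1]]

```text
time_s: 11.8
eef_pos: [0.5379, -0.2552, 0.1042]
eef_rot: [0.0, 0.728, 0.686, 0.001]
wrist_force: [-0.2, -0.6, -1.4]
opening: 0.305
grasp_force: 59.5
```

Emit:
servo_tool:
  motion:
    - [[0,0,0,0,1],[0,0,0,0,1],[0,0,0,0,1]]

```text
time_s: 12.1
eef_pos: [0.5349, -0.2585, 0.1042]
eef_rot: [-0.0, 0.729, 0.684, -0.0]
wrist_force: [0.7, 0.3, -2.6]
opening: 0.305
grasp_force: 59.5
```

```bash
cat > rod.py <<'E'
from h import *
c=cam('wrist'); W=cloud(c); im=c['pixels']
o=ctrl.get_obs(); t=np.array(o['eef_pos'])
ax=np.array([np.cos(np.radians(86.42)),np.sin(np.radians(86.42))]); nx=np.array([ax[1],-ax[0]])
D=W[...,:2]-np.array([.558,.0878]); s=D@ax; l=D@nx; z=W[...,2]
tz=t[2]-.023
m=(abs(z-tz)<.025)&(abs(l)<.03)&(s<-.095)&(s>-.335)
np.save('m.npy',m)
red,_=masks(im)
for n,k in(('shaft',m&(red==0)&(s>-.30)),('handle',m&(red>0))):
    if k.sum()<50: print(n,k.sum());continue
    a=np.polyfit(s[k],l[k],1);b=np.polyfit(s[k],z[k],1)
    print(n,k.sum(),'s',s[k].min().round(4),s[k].max().round(4),'l@mouth',np.polyval(a,-.085).round(4),'dl/ds',a[0].round(4),'ztop@mouth,@-.3',np.polyval(b,[-.085,-.3]).round(4),'dz/ds',b[0].round(4))
# shaft by row midpoints (lateral), and top ridge
out=[]
for row in range(0,420,3):
    k=np.nonzero(m[row]&(red[row]==0)&(s[row]>-.29))[0]
    if len(k)>4: out.append((s[row,k].mean(),(l[row,k].min()+l[row,k].max())/2,np.nanmax(z[row,k]),len(k)))
out=np.array(out)
if len(out)>6:
    a=np.polyfit(out[:,0],out[:,1],1);b=np.polyfit(out[:,0],out[:,2],1)
    print('rows',len(out),'l@mouth',np.polyval(a,-.085).round(4),'slope',a[0].round(4),'ridge@mouth',np.polyval(b,-.085).round(4),'slope',b[0].round(4),'tip s',s[m].max())
save(c,'rod_%d.png'%round(o['time_s']*100)); np.savez('wr.npz',**c)
print('TCP s,l',(t[:2]-np.array([.558,.0878]))@ax,(t[:2]-np.array([.558,.0878]))@nx,t,o['wrist_force'])
E
python3 rod.py; ls pics
```

```text
shaft 5935 s -0.3 -0.2388 l@mouth -0.0024 dl/ds -0.0047 ztop@mouth,@-.3 [0.0859 0.0869] dz/ds -0.0046
handle 3992 s -0.335 -0.3105 l@mouth -0.0027 dl/ds -0.0056 ztop@mouth,@-.3 [0.0699 0.086 ] dz/ds -0.0749
rows 52 l@mouth -0.0023 slope -0.0038 ridge@mouth 0.0883 slope -0.0034 tip s -0.23875180384887296
TCP s,l -0.34705036269036615 -0.0013106373747279812 [ 0.53502135 -0.25849128  0.10425569] [ 0.86602481 -0.32158751 -1.60575393]
crop0.png
rod_1215.png
side0.png
top0.png
w1.png
w2.png
w3.png
w4.png
w5.png
w7.png
```

Emit:
servo_tool:
  motion:
    - [[0.5,0.13,-0.05,0.2,1],[1.5,0.13,-0.05,0.2,1],[2.5,0.13,-0.05,0.2,1],[3,0.13,-0.05,0.2,1],[3,0.13,-0.05,0.2,1]]

```text
time_s: 12.65
eef_pos: [0.5389, -0.2265, 0.1047]
eef_rot: [-0.0, 0.73, 0.684, -0.0]
wrist_force: [0.1, 0.8, -1.5]
opening: 0.306
grasp_force: 59.5
```

```bash
python3 rod.py; python3 - <<'E'
from h import *
c=cam('top');im=c['pixels']
cv2.imwrite('pics/top2.png',cv2.resize(im[190:290,270:440],None,fx=4,fy=4,interpolation=cv2.INTER_CUBIC)[:,:,::-1])
E
```

```text
shaft 6804 s -0.2974 -0.2064 l@mouth 0.0002 dl/ds -0.0015 ztop@mouth,@-.3 [0.0866 0.0875] dz/ds -0.0041
handle 6811 s -0.335 -0.2786 l@mouth -0.011 dl/ds -0.0569 ztop@mouth,@-.3 [0.083  0.0884] dz/ds -0.025
rows 70 l@mouth -0.0001 slope -0.0037 ridge@mouth 0.0892 slope -0.0021 tip s -0.20637082700753762
TCP s,l -0.31553201979113993 0.0007714646557842667 [ 0.53906747 -0.22716446  0.10483034] [-0.17932138  0.29845442 -1.83275512]
```

View pics/top2.png

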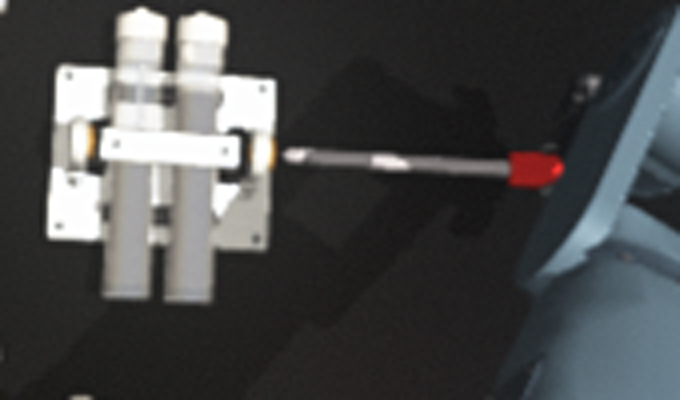

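The top view shows the rod in line with the bushings, its tip at (285,155) just ahead of the near bushing at (265,152). I insert slowly.

Emit:
servo_tool:
  motion:
    - [[0.5,0,0,0,1],[1,0,0,0,1],[1.5,0,0,0,1],[2,0,0,0,1],[2.4,0,0,0,1]]

```text
time_s: 13.25
eef_pos: [0.5405, -0.2033, 0.1047]
eef_rot: [-0.0, 0.73, 0.684, -0.0]
wrist_force: [-0.9, 0.1, -2.0]
opening: 0.307
grasp_force: 59.5
```

Emit:
servo_tool:
  motion:
    - [[0.4,0,0,0,1],[0.8,0,0,0,1],[1.2,0,0,0,1],[1.6,0,0,0,1],[1.6,0,0,0,1]]

```text
time_s: 13.75
eef_pos: [0.5416, -0.1874, 0.1047]
eef_rot: [-0.0, 0.73, 0.684, 0.0]
wrist_force: [0.2, 0.2, -2.0]
opening: 0.306
grasp_force: 59.5
```

```bash
python3 rod.py
```

```text
shaft 10441 s -0.3 -0.1673 l@mouth 0.0018 dl/ds 0.0096 ztop@mouth,@-.3 [0.0806 0.0942] dz/ds -0.0633
handle 7959 s -0.3104 -0.2389 l@mouth -0.0025 dl/ds -0.021 ztop@mouth,@-.3 [0.0858 0.089 ] dz/ds -0.0145
rows 91 l@mouth 0.0003 slope -0.0037 ridge@mouth 0.0742 slope -0.137 tip s -0.16725927936313437
TCP s,l -0.2759681789448347 0.0008092097210358196 [ 0.54157559 -0.18768018  0.10477312] [-0.23081908  0.86788575 -0.85890875]
```

Emit:
servo_tool:
  motion:
    - [[1.5,0,0,0,1],[3.5,0,0,0,1],[5.5,0,0,0,1],[7.5,0,0,0,1],[9,0,0,0,1]]

```text
time_s: 14.3
eef_pos: [0.5473, -0.0963, 0.1047]
eef_rot: [-0.0, 0.73, 0.684, 0.0]
wrist_force: [-1.0, -0.3, -1.9]
opening: 0.305
grasp_force: 59.5
```

Emit:
servo_tool:
  motion:
    - [[0.5,0,0,0,1],[0.5,0,0,0,1],[0.5,0,0,0,1]]

```text
time_s: 14.6
eef_pos: [0.548, -0.0936, 0.1049]
eef_rot: [0.0, 0.73, 0.683, -0.0]
wrist_force: [-0.4, 0.3, -1.6]
opening: 0.306
grasp_force: 59.5
```

```bash
sed -i 's/s<-.095/s<.04/; s/row\]>-.29/row]>-.13/' rod.py; python3 rod.py
```

```text
shaft 12083 s -0.2135 -0.0734 l@mouth 0.0008 dl/ds -0.0065 ztop@mouth,@-.3 [0.0903 0.0965] dz/ds -0.0287
handle 9226 s -0.2159 -0.1451 l@mouth 0.0014 dl/ds -0.0021 ztop@mouth,@-.3 [0.0872 0.0907] dz/ds -0.0159
rows 57 l@mouth 0.0008 slope -0.0181 ridge@mouth 0.0945 slope 0.1765 tip s -0.07340964775480836
TCP s,l -0.18189236207681708 0.001298509438828796 [ 0.54793823 -0.0938185   0.10486233] [-0.48436843 -1.24312614 -1.45511209]
```

```bash
ls -t pics | head -1; cp pics/$(ls -t pics | grep rod_ | head -1) pics/ins.png
```

```text
rod_1465.png
```

View pics/ins.png

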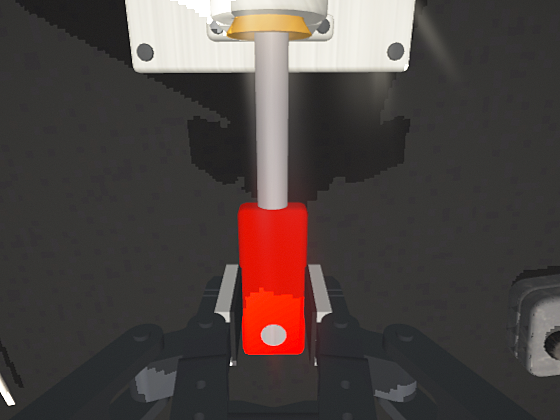

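The view shows the shaft centred in the near bushing at (271,30), with the shoulder at (272,207). Forces are near zero, so I continue through the far bushing.

Emit:
servo_tool:
  motion:
    - [[0.7,-0.05,0,0,1],[1.4,-0.05,0,0,1],[2.1,-0.05,0,0,1],[2.6,-0.05,0,0,1],[3,-0.05,0,0,1]]

```text
time_s: 15.15
eef_pos: [0.5493, -0.0625, 0.1048]
eef_rot: [-0.0, 0.73, 0.684, -0.0]
wrist_force: [0.3, 0.1, -1.8]
opening: 0.302
grasp_force: 59.5
```

Emit:
servo_tool:
  motion:
    - [[0.4,0,0,0,1],[0.8,0,0,0,1],[1.2,0,0,0,1],[1.4,0,0,0,1],[1.4,0,0,0,1]]

```text
time_s: 15.65
eef_pos: [0.5502, -0.049, 0.1048]
eef_rot: [-0.0, 0.73, 0.684, -0.0]
wrist_force: [0.3, 0.1, -2.6]
opening: 0.305
grasp_force: 59.5
```

```bash
python3 rod.py
```

```text
shaft 20698 s -0.1685 -0.0237 l@mouth 0.0005 dl/ds -0.0038 ztop@mouth,@-.3 [0.0881 0.1453] dz/ds -0.2662
handle 9237 s -0.1714 -0.1005 l@mouth 0.0009 dl/ds -0.0024 ztop@mouth,@-.3 [0.0878 0.0912] dz/ds -0.0156
rows 79 l@mouth 0.0006 slope -0.007 ridge@mouth 0.0946 slope -0.0867 tip s -0.02374836720125896
TCP s,l -0.1371544842516225 0.0008192023740921641 [ 0.55025338 -0.04913799  0.10479321] [ 0.40243633  0.5164793  -1.24348318]
```

Emit:
servo_tool:
  motion:
    - [[0.4,0,0,0,1],[0.8,0,0,0,1],[1.1,0,0,0,1],[1.3,0,0,0,1],[1.4,0,0,0,1]]

```text
time_s: 16.2
eef_pos: [0.5512, -0.035, 0.1048]
eef_rot: [-0.0, 0.73, 0.684, 0.0]
wrist_force: [0.0, -0.1, -1.8]
opening: 0.305
grasp_force: 59.5
```

Emit:
servo_tool:
  motion:
    - [[0.1,0,0,0,1],[0.2,0,0,0,1],[0.2,0,0,0,1]]

```text
time_s: 16.5
eef_pos: [0.5513, -0.0332, 0.1048]
eef_rot: [-0.0, 0.73, 0.683, -0.0]
wrist_force: [1.1, -0.1, -1.1]
opening: 0.304
grasp_force: 59.5
```

Emit:
servo_tool:
  motion:
    - [[0.1,0,0,0,1],[0.1,0,0,0,1],[0.2,0,0,0,1],[0.2,0,0,0,1]]

```text
time_s: 16.9
eef_pos: [0.5514, -0.032, 0.1049]
eef_rot: [0.0, 0.73, 0.683, -0.0]
wrist_force: [-1.5, -5.0, -1.6]
opening: 0.306
grasp_force: 59.5
```

```bash
python3 rod.py
```

```text
shaft 23050 s -0.1509 -0.0098 l@mouth 0.0006 dl/ds -0.0023 ztop@mouth,@-.3 [0.0897 0.1468] dz/ds -0.2658
handle 8553 s -0.1541 -0.0841 l@mouth 0.0012 dl/ds -0.0002 ztop@mouth,@-.3 [0.0886 0.0898] dz/ds -0.0055
rows 93 l@mouth 0.0007 slope -0.0055 ridge@mouth 0.0981 slope -0.1557 tip s -0.009792415488016626
TCP s,l -0.11996923063721174 0.0009065145662552196 [ 0.55141361 -0.03199173  0.10487245] [-0.56298654 -5.15009956 -2.00086057]
```

```bash
python3 - <<'E'
from h import *
c=cam('top');W=cloud(c);br=masks(c['pixels'])[1]
def r(z0,z1,hx,hy,g=1):
    m=((W[...,2]>z0)&(W[...,2]<z1)&(abs(W[...,0]-.556)<hx)&(abs(W[...,1]-.092)<hy)&(br>0)).astype(np.uint8)
    return rectw(c,m,(z0+z1)/2),m.sum(),np.nanmedian(W[m>0],0).round(4)
print('bar/rod',r(.068,.096,.03,.058));print('cheeks',r(.09,.11,.03,.1));print('far rod tip',[np.round(W[v,u],3).tolist() for u,v in [tuple(int(round(k)) for k in proj(c,(.558+.0624*s,.0878+.998*s,.082))) for s in(.085,.09,.095,.10)]])
o=ctrl.get_obs();print(o['time_s'],o['dq'],o['grasp_force'],o['wrist_force'])
E
```

```text
bar/rod ((array([561.1,  92.6]), array([116.9,  33.2]), 86.34), np.uint64(263), array([0.557 , 0.0912, 0.0789]))
cheeks ((array([555.8,  95.3]), array([188.7,  36.2]), 86.55), np.uint64(114), array([0.5566, 0.062 , 0.0967]))
far rod tip [[0.564, 0.173, 0.084], [0.564, 0.176, 0.087], [0.563, 0.183, 0.087], [0.563, 0.186, 0.087]]
17.0 [-0.00041454  0.00044243  0.00039073  0.00068002  0.00012311  0.00041048] 59.5092111825943 [-0.87329728 -6.43565864 -1.69610349]
```

The rod's tip is out past the far cheek at axis height, and the bar is still aligned. The arm is at rest with the handle gripped, so I hand in.

```bash
python3 -c "
from h import *
print(ctrl.hand_in())"
```

```text
the job is handed in; nothing more can be done
None
```

I handed the job in at about 17 s: the bar is seated and let go, and the rod is through both bushings with its handle gripped and held against the near bushing at about 5–6 N. No verdict came back, and I viewed 11 pictures, one over the limit of 10.

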